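Tip one brass sleeve to the rim of its tube and load it in the drilling nest

TASK

Lift the clear tube out of its cradle, tilt it slowly mouth-down and stop when the first brass sleeve stands about 20 mm out of the mouth, then lay the tube back in its cradle and let go, with that sleeve still peeping out. Draw the sleeve out by its end and lay it in the groove of the rail rest, let go, then take it again round its middle and lay it gently in the drilling nest, fully down in both V-saddles. The second sleeve stays in the tube in the cradle, and the jar, screwdriver and wrench are left alone.

Things in the scene. Friction and masses are not known exactly. Their poses are not given: they have to be found in the camera images.
- tube_mid (a point): Centre of the loose clear square plastic tube: 34 x 34 mm outside, 198 mm long, walls 4 mm, a 16 mm slot along its top, 0.12 kg. y: along the tube to its open mouth; z: up as it lies. Red cap 40 x 40 x 4 mm on the closed end, inner face 95 mm from the centre. Two brass sleeves lie in it end to end against the cap, the first one's leading end 34 mm inside the rim. Grip it at mid-length, across x.
- tube_rim (a point): Centre of the tube's mouth, 99 mm along +y from its centre. The bore under sleeve 1 is slick: it starts to slide at some 9 to 16 degrees mouth-down (hidden friction). The last 20 mm are rubber: it checks there, its end near or just past the rim, then creeps out a few mm per further degree (20 mm out at some 15 to 40 degrees, sooner if jogged; over half out it drops). Tilting back stops it.
- sleeve1_mid (a point): Centre of the first brass sleeve (the one nearest the mouth): a round cylinder 22 mm in diameter, 80 mm long, 0.18 kg, with a dark 12 mm bore at its ends. Its y axis is its long axis, pointing to its leading end (to the mouth at the start). In the level tube its axis lies 2 mm below the tube's.
- sleeve1_nose (a point): Centre of the leading end face of the first sleeve, 40 mm along +y from its centre.
- sleeve2_mid (a point): Centre of the second, identical brass sleeve, deeper in the tube. The tube's floor under it is rubber, so it stays at the closed end up to about 38 degrees mouth-down.
- cradle_seat (a point): Where the tube's centre lies in the fixed cradle, 52 mm above the bench; y: tube axis, toward the mouth. Board 90 x 180 x 12 mm, two rubber-lined wooden saddles 24 mm long, centred 65 mm toward the mouth and 75 mm behind: floors 35 mm up, cheeks 38 mm apart, flared, tops about 61 mm up, 70 mm wide over all. Fingers fit between them. The tube's cap goes behind the rear saddle (8 mm play).
- rest_seat (a point): Where a sleeve's centre lies on the rail rest: 52 mm above the bench. Fixed aluminium rail 110 mm long, about 20 mm wide, with a shallow groove along its top (y axis of this point), on a blue base plate 60 x 130 x 8 mm; the rail is narrower than the sleeve, so fingers can straddle it anywhere.
- nest_seat (a point): Where the sleeve's centre lies in the fixed drilling nest, 52 mm above the bench; sleeve along y, either way round. Green base 80 x 150 x 14 mm, two steel V-saddles (45 degrees, 21 to 38 mm either side along y, tops about 58 mm above the bench), green end stops 88 mm apart, flared outward, tops 75 mm above the bench. Only the 42 mm between the saddles is free for fingers.
- jar: Glass jar with red lid, 66 mm in diameter, 85 mm high, a bystander; origin at the centre of its underside.
- screwdriver: Red-handled screwdriver lying on the bench beyond the tube, a bystander; x along it.
- wrench: Steel wrench lying on the bench at the left, a bystander; x along it.
Not all that is in view belongs to the job. What is shaped like the part that bears sleeve1_mid but blue, pink or red is not meant.

How it is judged:
On the way, in this order (a step that is already met when the one before it is completed fails the run):
1. the tube is held clear of its cradle with the first sleeve standing 8 to 38 mm out of the mouth (height (world z) of tube_mid above 0.085 m and y of sleeve1_nose in the frame of tube_rim between 0.008 and 0.038 m), for 0.3 s.
2. the tube lies in its cradle again, released, the first sleeve still standing 8 to 40 mm out (distance between tube_mid and cradle_seat below 0.02 m and angle between the y axis of tube_mid and the y axis of cradle_seat, either way round below 0.08 rad and y of sleeve1_nose in the frame of tube_rim between 0.008 and 0.04 m and contact force between tube and the fingers below 0.2 N), for 0.2 s.
3. the first sleeve lies along the groove of the rail rest, released (horizontal distance between sleeve1_mid and rest_seat below 0.02 m and angle between the y axis of sleeve1_mid and the y axis of rest_seat, either way round below 0.15 rad and z of sleeve1_mid in the frame of rest_seat between -0.004 and 0.004 m and contact force between sleeve1 and the fingers below 0.2 N and linear speed of sleeve1 below 0.02 m/s), for 0.2 s.
At the end, for the whole second after the job is handed in: The first sleeve lies released and still in both V-saddles of the drilling nest (within 7 mm and 0.06 rad of its seat, height within 3 mm); the tube lies in its cradle (within 20 mm and 0.08 rad) with the second sleeve inside it (horizontal distance between sleeve1_mid and nest_seat below 0.007 m and angle between the y axis of sleeve1_mid and the y axis of nest_seat, either way round below 0.06 rad and z of sleeve1_mid in the frame of nest_seat between -0.003 and 0.003 m and linear speed of each of sleeve1, tube below 0.02 m/s and contact force between sleeve1 and the fingers below 0.2 N and distance between tube_mid and cradle_seat below 0.02 m and angle between the y axis of tube_mid and the y axis of cradle_seat, either way round below 0.08 rad and y of sleeve2_mid in the frame of tube_mid between -0.07 and 0.06 m and distance between sleeve2_mid and tube_mid below 0.075 m); the robot touches nothing.
It fails at once if a sleeve slides more than about half out while the tube is off its cradle (height (world z) of tube_mid above 0.07 m and y of sleeve1_nose in the frame of tube_rim above 0.046 m and distance between sleeve1_mid and tube_rim below 0.15 m).
It fails at once if the second sleeve comes out of the mouth (y of sleeve2_mid in the frame of tube_rim above -0.03 m).
It fails at once if the first sleeve is dropped or laid on the bench (height (world z) of sleeve1_mid below 0.03 m).
It fails at once if the sleeve hits the nest hard (contact force between sleeve1 and nest above 40 N).
It fails at once if the jar, screwdriver or wrench is moved more than 30 mm (distance of any of jar, screwdriver, wrench from where it was at the start of the episode above 0.03 m).
It also fails if it takes over 61 s, if anything falls off the work surface, if the arm or the gripper's body presses on something with over 40 N, if the wrist force passes 120 N, or if a joint passes its speed limit or range.

ROBOT

A 6-joint arm with a two-finger parallel gripper is mounted at the origin on the work surface. World frame = base frame: x ahead of the robot, y to its left, z up, the work surface at z = 0. Lengths are in m, angles in rad, forces in N, time in s.
With the tool pointing down it reaches from about 0.25 to 0.8 m from the base axis. Payload 3.9 kg.
Tool frame: the origin (TCP) lies between the finger pads; the fingertips stand 8 mm ahead of it and the grasp point (between the pads) lies 11 mm behind it; z points along the fingers, y is the line along which they close (so a half turn about z gives the same grasp; the last joint's range is limited). The gripper opens to 85 mm and grips with 20 to 120 N. Pads are 22 mm wide; open, the fingers measure 114 mm over their backs; the gripper's body (76 mm by 85 mm) begins 54 mm behind the grasp point. The pads swing forward as they close: fully open they stand 13 mm farther back than shut.
Start: joints at [1.122, 0.26, -0.138, 1.173, 0, 1.571], TCP at [0.228, 0.473, 0.239] pointing down, gripper open.
Joint ranges: [-2.78, 2.78], [-0.83, 1.72], [-1.28, 1.37], [-1.9, 2.12], [-1.57, 1.48], [-3.14, 3.14]. Speed limits (rad/s): [2.57, 2.57, 3.14, 3.14, 3.14, 3.14].

INTERFACE

Orientations are given as a unit quaternion [w, x, y, z].
In Python, from bench import state, optics, r gives the robot as it stands.
- The arm moves only by the shell command python3 -m handwheel 'ROWS' [OPENING]. ROWS is JSON, a list of rows, each an object with "travel": the shift along the tool's x, y, z in cm, a list of three; "spin": the turn about the tool's z in degrees. A call has 1 to 20 rows; each row is the pose to reach, as a shift and turn from the pose commanded when the call began, along the tool's axes at that moment; what a row does not reach only later rows make up. A row lasts 1/8 s, in which the tool goes at most 62.5 mm and 10.7 degrees, less where a joint would pass 70% of its speed; a pose out of reach is approached as far as the arm can. A call with a gripper value outside its range is refused whole. OPENING is the finger opening in cm, from 0 to 8.54, set as the call begins (- or left out, the last holds). The fingers move at their own pace and stop on an object; the grip force is fixed at half the most. Time passes only in rows, so rows that repeat a pose let the fingers close. It gives the time, the measured TCP pose, the force, the opening and the grip force at its end, in the units of the state.
- state(): the state, without advancing time (a new reading comes with each control period).
- optics.grab_frame(name): name is "scene" or "top" or "wrist"; returns a dict with "pixels" (480x640x3 uint8, red, green, blue), "range_z" (480x640 float32, m along the optical axis (not along the pixel's ray), 0 where there is no reading), "vertical_fov" (degrees; the focal length in pixels is half the picture's height over the tangent of half this angle, whatever the lens; pixels are square), "cx", "cy" (the principal point, pixels), "R" (3x3) and "t" (3): a world point X has camera coordinates R X + t. Camera axes: x right, y down, z forward; pixel columns grow to the right and rows downward; lengths in m; the calibration is good to about 2 mm. A picture is of the moment at which its call begins.
- r.hand_in(): hands the job in; it is judged then, once.
The state is a dict: "t": time; "q": joint angles; "qd": joint speeds; "effort": joint torques, N m; "position": TCP position; "tcp_rot": TCP orientation; "ft_force": force on the tool from outside, world axes, zero at the start; "wrist_torque": the same for the moment, N m; "grip_width": finger opening in m; "grasp_force": force on a finger pad.
Only numpy, scipy, OpenCV 4.12 (cv2) and the standard library are available. Lean on these libraries where they do the work, as an engineer would, in place of code of your own. Each camera call takes 0.05 s, during which the arm holds its last target. There are 200 camera calls.

## Working session

There is one attempt and no reset: what is moved stays moved. The work goes in short steps, Python scripts to look and compute and a shell command to move; the robot and the scene stay as the last step left them, time stands still between calls to the robot, and variables do not carry over. Pictures are saved under pics/ and viewed, at most 10 in all, crops included, and the job is handed in when it is done.

```bash
ls; mkdir -p pics; cat > h.py <<'E'
import numpy as np, cv2
from bench import state, optics, r
def grab(n):
    f=optics.grab_frame(n); f['f']=240/np.tan(np.radians(f['vertical_fov'])/2); return f
def save(f,n): cv2.imwrite('pics/'+n+'.png',f['pixels'][:,:,::-1])
def pt(f,u,v,z=None):
    """pixel(s)-> world; with plane height z or by depth"""
    u=np.asarray(u,float);v=np.asarray(v,float)
    d=np.stack([(u-f['cx'])/f['f'],(v-f['cy'])/f['f'],np.ones_like(u)],-1)
    R=np.array(f['R']);t=np.array(f['t']); c=-R.T@t; w=d@R
    if z is None: s=f['range_z'][v.astype(int),u.astype(int)]
    else: s=(z-c[2])/w[...,2]
    return c+w*s[...,None]
E
python3 - <<'E'
from h import *
for n in ('scene','top'):
    f=grab(n); save(f,n+'0'); np.savez('f_'+n,**f); print(n,f['f'],f['cx'],f['cy'],np.round(f['R'],3).tolist(),np.round(f['t'],3))
s=state(); print(s)
E
```

```text
pics
scene 448.92125802060895 319.47179598902557 233.57752392300478 [[0.537, 0.844, -0.001], [0.458, -0.293, -0.84], [-0.709, 0.45, -0.543]] [-0.313 -0.153  1.131]
top 599.3716417037892 330.4370263577254 240.95307142211075 [[-0.02, -1.0, 0.0], [-0.983, 0.019, -0.183], [0.183, -0.004, -0.983]] [0.044 0.534 1.031]
{'t': 0.1, 'q': array([ 1.12198038e+00,  2.60614128e-01, -1.39227518e-01,  1.17267662e+00,
        1.74735426e-05,  1.57077061e+00]), 'qd': array([ 0.00047851, -0.00086308,  0.00427308, -0.0015389 ,  0.00095996,
       -0.00127629]), 'effort': array([-4.74158915e-04, -4.06507802e+01,  2.54528010e+01,  1.01258175e-02,
       -7.96268046e-05, -8.46562020e-07]), 'position': array([0.22753989, 0.4724835 , 0.23855505]), 'tcp_rot': array([-2.00119153e-04,  2.22516606e-01,  9.74928520e-01, -8.37433996e-04]), 'ft_force': array([ 0.19136624, -0.73894536,  0.12066114]), 'wrist_torque': array([-0.00551463,  0.05060679,  0.02001   ]), 'grasp_force': 0.0, 'grip_width': 0.0853967447241076}
```

View pics/top0.png

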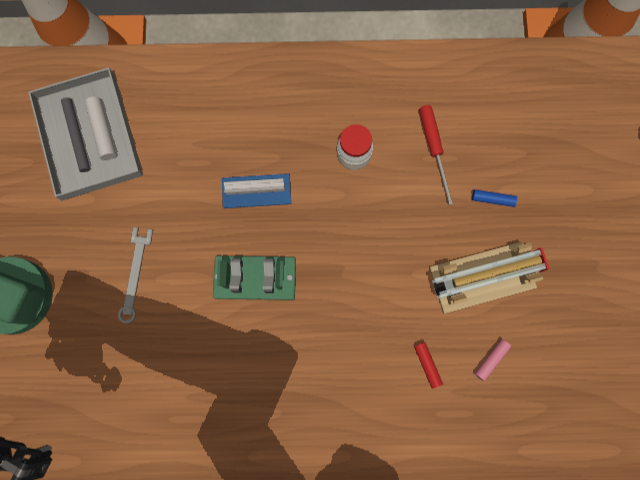

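View pics/scene0.png

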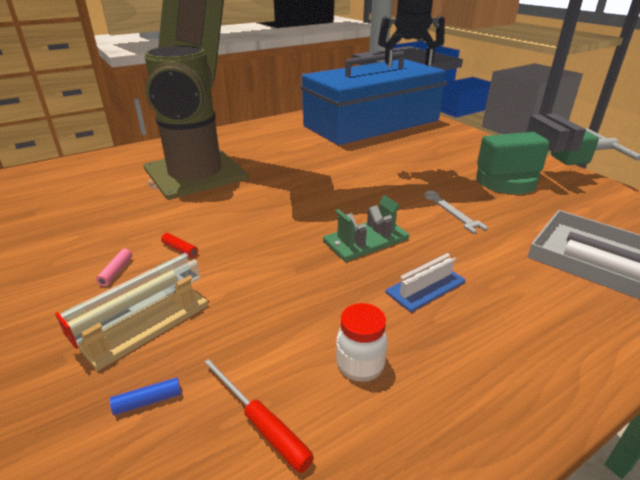

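The top view shows the tube in its wooden cradle at about (490,272), with the mouth at left (437,287) and the red cap at (544,259). The blue rail rest is at (256,190) and the green nest at (255,277). The blue (495,198), red (429,365) and pink (493,360) cylinders are decoys; the brass sleeves are the ones inside the tube. Next I'll measure the poses using depth and colour.

```bash
cat > m.py <<'E'
from h import *
f=dict(np.load('f_top.npz')); 
for k in('f','cx','cy'): f[k]=float(f[k])
U,V=np.meshgrid(np.arange(640),np.arange(480)); P=pt(f,U,V)
H=cv2.cvtColor(f['pixels'],cv2.COLOR_RGB2HSV); h,s,v=H[...,0],H[...,1],H[...,2]
def box(x0,y0,x1,y1): m=np.zeros((480,640),bool); m[y0:y1,x0:x1]=1; return m
def rep(n,m):
    m=cv2.morphologyEx(m.astype(np.uint8),cv2.MORPH_OPEN,np.ones((2,2)))>0
    p=P[m]; 
    z=np.median(p[:,2]); (c,sz,a)=cv2.minAreaRect((p[:,:2]*1000).astype(np.float32))
    d=np.linalg.svd(p[:,:2]-p[:,:2].mean(0),full_matrices=False)[2][0]
    print(n,m.sum(),'z%.3f'%z,'mean',np.round(p.mean(0),4),'rectc',np.round(c,1),np.round(sz,1),round(a,1),'pca',round(np.degrees(np.arctan2(d[1],d[0])),1))
bl=(h>100)&(h<125)&(s>120); gr=(h>60)&(h<95)&(s>70)
rep('bluebase',box(210,165,300,215)&bl&(P[...,2]<.02))
rep('rail',box(210,165,300,215)&(P[...,2]>.03))
rep('green base',box(205,245,305,310)&gr&(P[...,2]<.022)&(P[...,2]>.005))
rep('green stops',box(205,245,305,310)&gr&(P[...,2]>.03))
rep('steel',box(205,245,305,310)&~gr&(P[...,2]>.035))
rep('cap',box(530,240,560,280)&((h<6)|(h>174))&(s>150))
rep('tube',box(415,235,560,325)&(P[...,2]>.063)&(P[...,2]<.08))
rep('brass',box(415,235,560,325)&(h>14)&(h<30)&(s>110)&(P[...,2]>.05)&(P[...,2]<.066))
rep('board',box(415,235,560,325)&(P[...,2]>.008)&(P[...,2]<.018))
rep('cradle all',box(415,235,560,325)&(P[...,2]>.006))
E
python3 m.py; python3 - <<'E'
from h import *
f=dict(np.load('f_top.npz')); a=f['pixels']
c=np.hstack([cv2.resize(a[230:330,410:560],None,fx=2.66,fy=2.66,interpolation=2),cv2.resize(a[160:310,205:305],None,fx=2.66,fy=2.66,interpolation=2)[:266]])
c=np.vstack([cv2.resize(a[235:325,415:560],(790,490),interpolation=2)]); cv2.imwrite('pics/c1.png',c[:,:,::-1])
E
```

```text
bluebase 1109 z0.008 mean [0.631  0.1667 0.0175] rectc [499.9 141.1] [364.  132.9] 12.2 pca 77.6
rail 609 z0.040 mean [0.6431 0.1715 0.0404] rectc [518.   90.8] [363.8 106. ] 32.5 pca 88.9
green base 1935 z0.014 mean [0.4687 0.1665 0.0183] rectc [451.5 127.7] [263.7 127.6] 63.8 pca -89.2
green stops 490 z0.068 mean [0.474  0.1839 0.0666] rectc [442.7 117.1] [247.5  97.2] 58.2 pca -95.3
steel 647 z0.048 mean [0.4742 0.1732 0.0507] rectc [436.1 112.5] [234.7  86. ] 57.0 pca -100.6
cap 75 z0.071 mean [ 0.4911 -0.3476  0.0559] rectc [ 496.  -355.4] [41.  34.6] 15.6 pca -108.5
tube 1243 z0.069 mean [ 0.4689 -0.2539  0.0665] rectc [ 435.5 -162.7] [ 54.  443.9] 19.5 pca -75.0
brass 885 z0.061 mean [ 0.4679 -0.2609  0.0681] rectc [ 436.4 -152.5] [ 73.1 423.6] 18.0 pca -72.4
board 2140 z0.012 mean [ 0.4632 -0.2473  0.0195] rectc [ 437.4 -143.9] [ 94.7 404.7] 16.0 pca 106.9
cradle all 5283 z0.046 mean [ 0.4656 -0.2485  0.0444] rectc [ 442.4 -161.3] [ 94.7 440.9] 16.0 pca 105.5
```

View pics/c1.png

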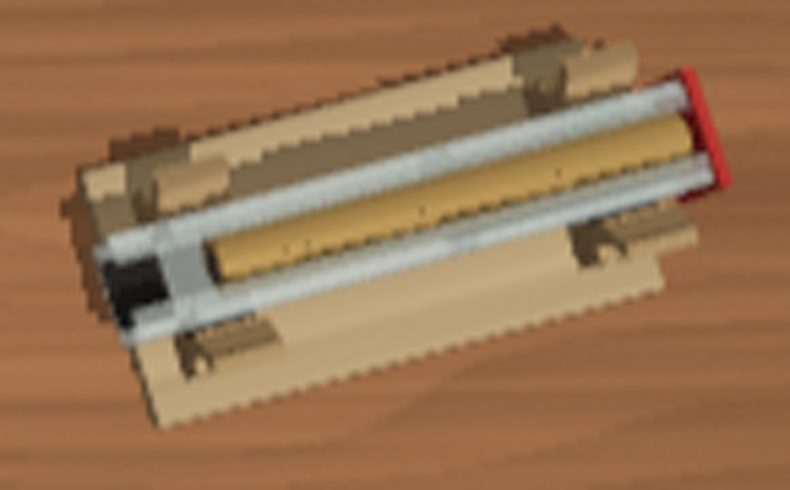

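The crop shows the clear tube with two brass sleeves end to end (leading end at about (215,258) in the crop, top-view pixel (454,282)), the rubber zone at the mouth (135,285) and the cap at (705,130). No decoy lies inside it. I'll redo the measurement by casting rays onto planes.

```bash
python3 - <<'E'
exec(open('m.py').read().split("rep('bluebase'")[0])
def rep2(n,m,z):
    m=cv2.morphologyEx(m.astype(np.uint8),cv2.MORPH_OPEN,np.ones((2,2)))
    cs=max(cv2.findContours(m,cv2.RETR_EXTERNAL,cv2.CHAIN_APPROX_NONE)[0],key=cv2.contourArea)[:,0]
    p=pt(f,cs[:,0],cs[:,1],z)[:,:2]*1000
    c,sz,a=cv2.minAreaRect(p.astype(np.float32)); print(n,np.round(c,1),np.round(sz,1),round(a,1))
B=box(210,165,300,215)
rep2('bluebase',B&(bl|(P[...,2]>.03)&(s<60)),.008)
rep2('rail',B&(s<80)&(v>120),.042)
G=box(205,245,305,310)
rep2('green base',G&(gr),.014)
for a in (0,1):
    b=box(205,245,262,310) if a else box(250,245,305,310)
    m=b&~gr&(P[...,2]>.025)&(s<60); rep2('saddle',m,.052)
    
T=box(415,235,560,325)
rep2('cap',box(530,240,560,280)&((h<6)|(h>174))&(s>150),.065)
rep2('tube light',T&(s<60)&(v>130),.069)
rep2('brass',T&(h>14)&(h<28)&(s>110)&(P[...,2]>.056)&(P[...,2]<.07),.061)
rep2('cradle board+',T&(P[...,2]>.008)&(P[...,2]<.018),.012)
for q in ((98,250),(128,340),(685,75),(720,185)):
    print(np.round(pt(f,415+q[0]*145/790,235+q[1]*90/490,.069 if q[0]<500 else .072)*1000,1))
for nm,b,z in(('G',G,.014),):
    m=(b&gr).astype(np.uint8); ys,xs=np.nonzero(m); print(xs.min(),xs.max(),ys.min(),ys.max())
E
```

```text
bluebase [640.5 171.4] [ 57.8 128. ] 2.6
rail [641.4 171.5] [ 21.8 109.7] 2.6
green base [473.7 173.4] [147.9  77.5] 88.1
saddle [472.7 142.8] [19.5 57.3] 88.9
saddle [474.7 202. ] [20.9 59.2] 88.3
cap [ 491.3 -343.6] [37.6  7.9] 14.9
tube light [ 465.9 -245.8] [ 36.3 196. ] 14.1
brass [ 471.2 -263.2] [ 13.9 160. ] 14.2
cradle board+ [ 437.9 -255.4] [ 28.9 179.8] 14.2
[ 456.1 -144.3   69. ]
[ 427.1 -152.4   69. ]
[ 508.9 -336.3   72. ]
[ 472.9 -344.5   72. ]
213 294 256 298
```

```bash
cat >> h.py <<'E'
def go(x,y,z,ang,p=None,q=None):
    """print travel (cm) and spin (deg) to bring TCP to x,y,z with tool y along world angle ang (mod 180)"""
    s=state(); p=s['position']; w,a,b,c=s['tcp_rot']
    from scipy.spatial.transform import Rotation as Ro
    R=Ro.from_quat([a,b,c,w]).as_matrix()
    cur=np.degrees(np.arctan2(R[1,1],R[0,1])); d=-(ang-cur); d=(d+90)%180-90
    print('t',round(s['t'],2),'pos',np.round(p*1000,1),'toolz',np.round(R[:,2],3),'ang',round(cur,1),'-> travel',np.round(R.T@(np.array([x,y,z])-p)*100,2),'spin',round(d,1),'F',np.round(s['ft_force'],1),'grip',np.round([s['grip_width']*1000,s['grasp_force']],1),'q6',round(s['q'][5],2))
E
python3 -c "
from h import *
go(.466,-.247,.14,14.1)"; python3 -m handwheel --help | head -30
```

```text
t 0.1 pos [227.5 472.5 238.6] toolz [-0.001 -0.002 -1.   ] ang 64.3 -> travel [-52.7  -54.46   9.95] spin 50.2 F [ 0.2 -0.7  0.1] grip [85.4  0. ] q6 1.57invalid input: not JSON, or not a number
```

```bash
python3 -m handwheel '[{"travel":[-52.7,-54.5,7],"spin":50},{"travel":[-52.7,-54.5,7],"spin":50},{"travel":[-52.7,-54.5,7],"spin":50},{"travel":[-52.7,-54.5,7],"spin":50},{"travel":[-52.7,-54.5,7],"spin":50},{"travel":[-52.7,-54.5,7],"spin":50},{"travel":[-52.7,-54.5,7],"spin":50},{"travel":[-52.7,-54.5,7],"spin":50},{"travel":[-52.7,-54.5,7],"spin":50},{"travel":[-52.7,-54.5,7],"spin":50},{"travel":[-52.7,-54.5,7],"spin":50},{"travel":[-52.7,-54.5,7],"spin":50},{"travel":[-52.7,-54.5,7],"spin":50},{"travel":[-52.7,-54.5,7],"spin":50},{"travel":[-52.7,-54.5,7],"spin":50},{"travel":[-52.7,-54.5,7],"spin":50}]' 6
python3 - <<'E'
from h import *
f=grab('wrist'); save(f,'w1'); go(.466,-.247,.04,14.1)
np.savez('f_w1',**f)
E
```

```text
t: 2.1
position: [0.4657, -0.2452, 0.1696]
tcp_rot: [-0.0, 0.613, 0.79, 0.0]
ft_force: [-0.6, -0.2, 0.7]
grip_width: 0.0598
grasp_force: 0.0
t 2.15 pos [ 465.9 -245.3  169.6] toolz [ 0.  0. -1.] ang 14.4 -> travel [-0.17 -0.03 12.96] spin 0.3 F [ 0.1 -0.1 -0.8] grip [60.  0.] q6 0.83
```

View pics/w1.png

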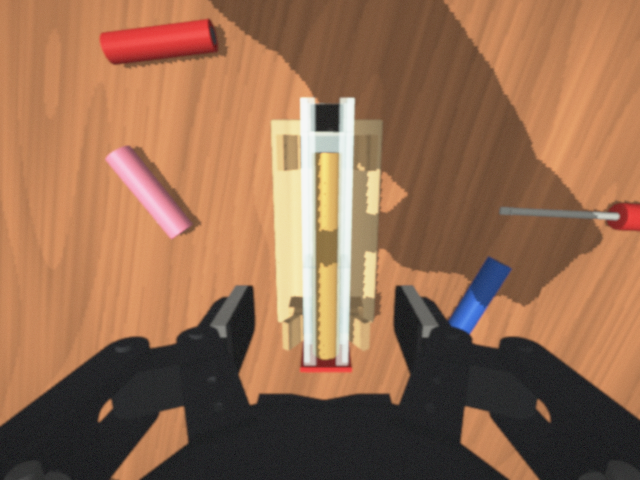

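The wrist view shows the tube vertical in the picture: mouth at (327,105), cap at (326,368), centred between the fingers (about 240 and 408). I'll descend and grip.

```bash
python3 -m handwheel '[{"travel":[-0.2,0,5],"spin":0.3},{"travel":[-0.2,0,9],"spin":0.3},{"travel":[-0.2,0,11.5],"spin":0.3},{"travel":[-0.2,0,13],"spin":0.3},{"travel":[-0.2,0,13],"spin":0.3}]' && python3 -m handwheel '[{"travel":[0,0,0],"spin":0},{"travel":[0,0,0],"spin":0},{"travel":[0,0,0],"spin":0},{"travel":[0,0,0],"spin":0},{"travel":[0,0,0],"spin":0}]' 2.8
```

```text
t: 2.78
position: [0.4661, -0.2479, 0.0388]
tcp_rot: [-0.001, 0.615, 0.788, -0.0]
ft_force: [-0.1, -1.1, -0.5]
grip_width: 0.06
grasp_force: 0.0
t: 3.4
position: [0.468, -0.2491, 0.0407]
tcp_rot: [0.001, 0.616, 0.788, 0.001]
ft_force: [-0.0, 1.8, 6.4]
grip_width: 0.0335
grasp_force: 61.0
```

```bash
python3 - <<'E'
exec(open('m.py').read().split("def rep(")[0])
m=box(205,245,305,310)&(P[...,2]>.05)&(P[...,2]<.085)&((h>60)&(h<95)&(s>70))
for k in (m&(U<255),m&(U>255)):
    p=P[k]; print(k.sum(),np.round(np.percentile(p,[2,50,98],axis=0)*1000,1).tolist())
    q=p[p[:,2]>.070]; print(len(q),np.round(np.percentile(q,[2,50,98],axis=0)*1000,1).tolist())
go(.473,.09,.14,181.6)
E
```

```text
251 [[457.2, 218.8, 51.9], [478.5, 224.5, 70.3], [499.6, 232.5, 78.1]]
129 [[457.5, 223.8, 70.2], [478.5, 227.8, 74.0], [499.1, 232.6, 78.6]]
183 [[453.5, 118.9, 60.0], [474.0, 124.2, 73.0], [496.0, 130.7, 79.1]]
116 [[453.5, 118.9, 70.4], [472.3, 122.3, 74.8], [495.8, 128.1, 79.2]]
t 3.4 pos [ 468.  -249.1   40.7] toolz [ 0.003 -0.001 -1.   ] ang 14.0 -> travel [32.76  8.72 -9.96] spin 12.4 F [-0.   1.8  6.4] grip [33.5 61. ] q6 0.84
```

```bash
python3 -m handwheel '[{"travel":[0,0,-0.5],"spin":0},{"travel":[0,0,-1.5],"spin":0},{"travel":[0,0,-3],"spin":0},{"travel":[0,0,-4.5],"spin":0},{"travel":[0.3,0.1,-6],"spin":-2},{"travel":[0.9,0.2,-7.5],"spin":-6},{"travel":[1.8,0.5,-9],"spin":-12},{"travel":[3,0.8,-10.3],"spin":-20},{"travel":[4.6,1.2,-11],"spin":-29},{"travel":[6.5,1.7,-11],"spin":-38},{"travel":[8.8,2.4,-11],"spin":-47},{"travel":[11.1,3,-11],"spin":-56},{"travel":[13.4,3.6,-11],"spin":-65},{"travel":[15.7,4.2,-11],"spin":-74},{"travel":[18,4.8,-11],"spin":-83},{"travel":[20.3,5.4,-11],"spin":-92},{"travel":[22.6,6,-11],"spin":-101},{"travel":[24.9,6.7,-11],"spin":-110},{"travel":[27,7.2,-11],"spin":-119},{"travel":[28.7,7.7,-11],"spin":-128}]'
python3 -c "
from h import *
go(.474,.088,.10,181.6)"
```

```text
t: 5.9
position: [0.4716, 0.0494, 0.1501]
tcp_rot: [0.0, -0.441, 0.897, -0.0]
ft_force: [0.1, -0.3, -4.7]
grip_width: 0.0334
grasp_force: 60.5
t 5.9 pos [471.6  49.4 150.1] toolz [ 0. -0. -1.] ang 142.4 -> travel [-3.21  2.17  5.01] spin -39.2 F [ 0.1 -0.3 -4.7] grip [33.4 60.5] q6 -0.81
```

```bash
python3 -m handwheel '[{"travel":[-1.2,0.8,0.5],"spin":-8},{"travel":[-2.2,1.5,1.5],"spin":-17},{"travel":[-2.9,2,2.7],"spin":-26},{"travel":[-3.2,2.2,4],"spin":-34},{"travel":[-3.2,2.2,4.8],"spin":-39.2},{"travel":[-3.2,2.2,5],"spin":-39.2}]'
python3 - <<'E'
from h import *
f=grab('wrist'); save(f,'w2'); go(.474,.088,.09,181.6)
E
```

```text
t: 6.65
position: [0.4738, 0.0873, 0.0994]
tcp_rot: [0.0, 0.714, -0.7, -0.0]
ft_force: [-0.3, -0.9, -5.1]
grip_width: 0.0335
grasp_force: 60.6
t 6.7 pos [474.   87.3  99.5] toolz [-0. -0. -1.] ang -178.9 -> travel [-0.07  0.    0.95] spin -0.5 F [ 0.5 -0.  -5.3] grip [33.3 60.5] q6 -1.41
```

View pics/w2.png

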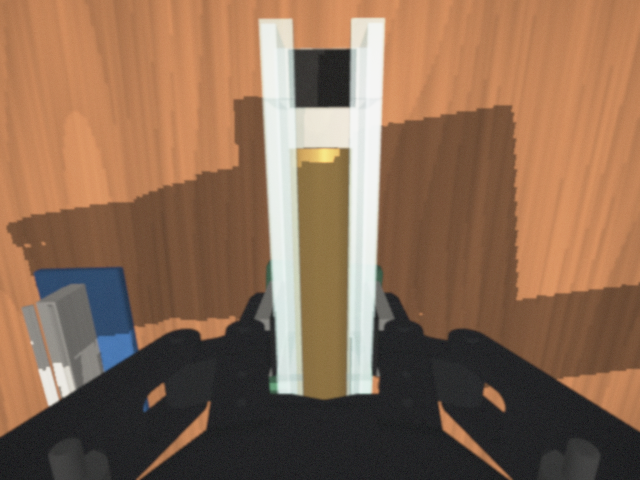

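The wrist view shows the tube held level: rim at row about 20, rubber at rows 50–107, brass nose at row 148, column 322. The moves only turn about the vertical, so I'll tilt the tube in the grip by setting it down on the nest's end stop just behind the fingers.

```bash
python3 -m handwheel '[{"travel":[0,0,0.5],"spin":0},{"travel":[0,0,1.0],"spin":0},{"travel":[0,0,1.3],"spin":0},{"travel":[0,0,1.6],"spin":0},{"travel":[0,0,1.8],"spin":0},{"travel":[0,0,2.0],"spin":0},{"travel":[0,0,2.0],"spin":0}]'
python3 -c "
from h import *
s=state();print(s['ft_force'],s['wrist_torque'],s['position'])"
python3 -m handwheel '[{"travel":[0,0,0.2],"spin":0},{"travel":[0,0,0.3],"spin":0},{"travel":[0,0,0.3],"spin":0}]'
python3 -c "
from h import *
s=state();print(s['ft_force'],s['wrist_torque'],s['position']);f=grab('wrist'); save(f,'w3')"
```

```text
t: 7.58
position: [0.4742, 0.0868, 0.0802]
tcp_rot: [0.0, 0.714, -0.7, 0.0]
ft_force: [-2.8, -2.7, 4.8]
grip_width: 0.0334
grasp_force: 62.0
[-2.83586408 -2.70581638  4.76421226] [-0.28799403  0.56775225  0.15602433] [0.47423455 0.08682395 0.08022707]
t: 7.95
position: [0.4742, 0.0861, 0.0775]
tcp_rot: [0.001, 0.714, -0.7, 0.001]
ft_force: [-4.2, -5.7, 8.0]
grip_width: 0.0336
grasp_force: 63.5
[-4.23184776 -5.66314997  8.02450318] [-0.71541745  0.80138582  0.08717367] [0.47423346 0.08605784 0.07748828]
```

```bash
cat >> h.py <<'E'
def tube(f,sgn=None):
    """tilt (deg mouth-down), rim and nose along the tool x axis from wrist picture"""
    s=state(); w,a,b,c=s['tcp_rot']
    from scipy.spatial.transform import Rotation as Ro
    R=Ro.from_quat([a,b,c,w]).as_matrix(); o=s['position']
    U,V=np.meshgrid(np.arange(640),np.arange(480)); P=pt(f,U,V); L=(P-o)@R
    H=cv2.cvtColor(f['pixels'],cv2.COLOR_RGB2HSV)
    ok=(f['range_z']>.02)&(abs(L[...,1])<.03)&(L[...,0]>.02)&(L[...,0]<.17)
    wall=ok&(H[...,1]<60)&(H[...,2]>150)&(abs(L[...,1])>.009)&(abs(L[...,1])<.0185)&(V<330)
    x,z=L[wall][:,0],L[wall][:,2]
    for _ in range(4):
        k=np.polyfit(x,z,1); e=abs(z-np.polyval(k,x)); g=e<max(.002,1.5*np.median(e)); x,z=x[g],z[g]
    th=np.arctan(k[0]); ax=np.array([np.cos(th),np.sin(th)]); nr=np.array([-np.sin(th),np.cos(th)]) # nr: down
    oo=np.array([0,np.polyval(k,0)])
    rimx=np.percentile((np.stack([x,z],1)-oo)@ax,99.5)
    br=ok&(H[...,0]>13)&(H[...,0]<32)&(H[...,1]>100)&(abs(L[...,1])<.012)
    q=L[br][:,[0,2]]-oo; al,dn=q@ax,q@nr; g=(dn>.001)&(dn<.032); 
    print('tilt %.1f n=%d rim %.1f nose(95,99%%) %.1f %.1f protr %.1f'%(np.degrees(th),len(x),rimx*1e3,*(np.percentile(al[g],[95,99])*1e3),(np.percentile(al[g],99)-rimx)*1e3), 'nbrass',g.sum(),'top z at tcp',round(oo[1]*1e3,1))
    return L,H
E
python3 - <<'E'
from h import *
f=grab('wrist'); tube(f); save(f,'w4'); np.savez('f_w4',**f)
E
```

```text
tilt 5.0 n=13616 rim 101.9 nose(95,99%) 66.0 67.6 protr -34.2 nbrass 6263 top z at tcp -30.7
```

View pics/w4.png

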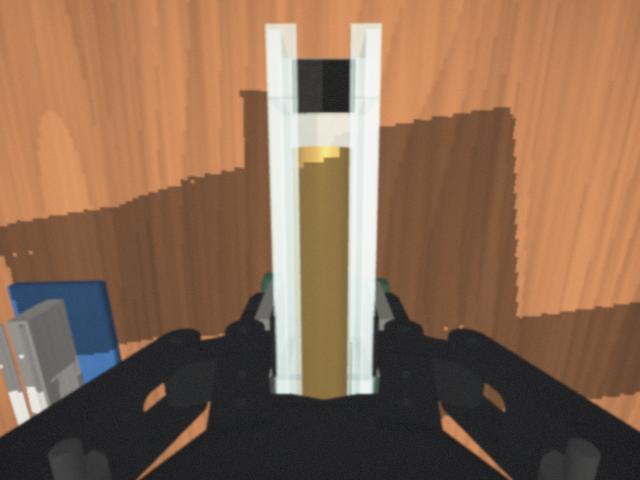

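The measurement works: tilt is 5.0° and the nose is 34 mm inside the rim, which agrees with the picture (nose at row 148, rim at row 25). I'll keep tilting slowly.

```bash
cat > t.py <<'E'
from h import *
f=grab('wrist'); tube(f); s=state(); print(round(s['t'],2),np.round(s['position'],4),np.round(s['ft_force'],1))
E
python3 -m handwheel '[{"travel":[0,0,0.1],"spin":0},{"travel":[0,0,0.2],"spin":0},{"travel":[0,0,0.2],"spin":0}]' >/dev/null; python3 t.py
python3 -m handwheel '[{"travel":[0,0,0.1],"spin":0},{"travel":[0,0,0.15],"spin":0},{"travel":[0,0,0.15],"spin":0}]' >/dev/null; python3 t.py
```

```text
tilt 7.8 n=13190 rim 102.9 nose(95,99%) 67.1 68.9 protr -34.0 nbrass 6202 top z at tcp -31.2
8.47 [0.4743 0.0857 0.0755] [-4.1 -6.5  8.7]
tilt 9.5 n=12871 rim 103.6 nose(95,99%) 70.0 71.9 protr -31.7 nbrass 6448 top z at tcp -31.5
8.9 [0.4744 0.0856 0.0741] [-3.9 -6.6 10.5]
```

```bash

python3 -m handwheel '[{"travel":[0,0,0.1],"spin":0},{"travel":[0,0,0.1],"spin":0},{"travel":[0,0,0.1],"spin":0}]' >/dev/null; python3 t.py
python3 -m handwheel '[{"travel":[0,0,0.1],"spin":0},{"travel":[0,0,0.1],"spin":0},{"travel":[0,0,0.1],"spin":0}]' >/dev/null; python3 t.py
python3 -m handwheel '[{"travel":[0,0,0.1],"spin":0},{"travel":[0,0,0.1],"spin":0},{"travel":[0,0,0.1],"spin":0}]' >/dev/null; python3 t.py
```

```text
tilt 11.0 n=12596 rim 103.9 nose(95,99%) 91.0 93.7 protr -10.3 nbrass 9301 top z at tcp -31.8
9.32 [0.4744 0.0854 0.0731] [-3.1 -7.5  9.2]
tilt 12.7 n=11785 rim 105.0 nose(95,99%) 119.8 122.6 protr 17.6 nbrass 9144 top z at tcp -31.9
9.75 [0.4746 0.0855 0.0719] [-3.2 -6.6  7.2]
tilt 14.4 n=11135 rim 105.4 nose(95,99%) 122.3 125.2 protr 19.8 nbrass 8840 top z at tcp -32.2
10.18 [0.4747 0.0856 0.0707] [-2.  -6.1  5.8]
```

```bash
python3 - <<'E'
from h import *
f=grab('wrist'); tube(f); save(f,'w5')
go(.474,.086,.11,181.6)
E
```

```text
tilt 14.4 n=10894 rim 105.5 nose(95,99%) 122.3 125.2 protr 19.7 nbrass 8840 top z at tcp -32.1
t 10.22 pos [474.7  85.7  70.7] toolz [ 0.001 -0.003 -1.   ] ang -178.9 -> travel [-0.02  0.06 -3.93] spin -0.5 F [-2.6 -6.1  4.2] grip [33.3 64.7] q6 -1.41
```

View pics/w5.png

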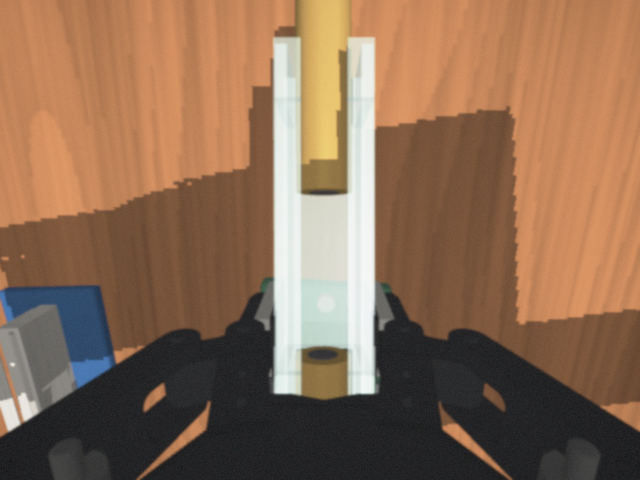

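The nose is cut off at the top of the picture, so 19.7 mm is only a lower bound. The tail edge is visible at (325,190); I'll measure from that.

```bash
cat >> h.py <<'E'
def tail(f):
    s=state(); w,a,b,c=s['tcp_rot']
    from scipy.spatial.transform import Rotation as Ro
    R=Ro.from_quat([a,b,c,w]).as_matrix(); o=s['position']
    U,V=np.meshgrid(np.arange(640),np.arange(480)); L=(pt(f,U,V)-o)@R
    H=cv2.cvtColor(f['pixels'],cv2.COLOR_RGB2HSV)
    ok=f['range_z']>.02
    wall=ok&(H[...,1]<60)&(H[...,2]>150)&(abs(L[...,1])>.009)&(abs(L[...,1])<.0185)&(V<330)&(L[...,0]>.02)&(L[...,0]<.17)
    x,z=L[wall][:,0],L[wall][:,2]
    for _ in range(4):
        k=np.polyfit(x,z,1); e=abs(z-np.polyval(k,x)); g=e<max(.002,1.5*np.median(e)); x,z=x[g],z[g]
    th=np.arctan(k[0]); ax=np.array([np.cos(th),np.sin(th)]); oo=np.array([0,np.polyval(k,0)])
    rim=np.percentile((np.stack([x,z],1)-oo)@ax,99.5)
    rows=[]
    for v in range(100,330):   # brass rows in the middle columns
        seg=(slice(v,v+1),slice(316,334)); hh=H[seg]
        rows.append(((hh[...,0]>13)&(hh[...,0]<32)&(hh[...,1]>100)).mean())
    rows=np.array(rows)>.6; end=100+int(np.argmin(rows)) if rows[0] else None
    P=L[end-4,325]; al=(P[[0,2]]-oo)@ax
    al2=np.median([((L[end-4,u][[0,2]]-oo)@ax) for u in range(318,332)])
    print('tilt %.1f rim %.1f tail row %d along %.1f -> protr ~%.1f (+-2)'%(np.degrees(th),rim*1e3,end,al2*1e3,(al2-rim)*1e3+80-1))
E
python3 - <<'E'
from h import *
f=grab('wrist'); tail(f)
f=grab('top'); save(f,'t2'); np.savez('f_t2',**f)
E
```

```text
tilt 14.3 rim 105.5 tail row 190 along 57.1 -> protr ~30.6 (+-2)
```

The sleeve is about 30 mm out and stable, inside the 8–38 mm window. I'll lift gently, hold, then move back so the stop is under the mouth side for levelling.

```bash
python3 -m handwheel '[{"travel":[0,0,-0.2],"spin":0},{"travel":[0,0,-0.6],"spin":0},{"travel":[0,0,-1.1],"spin":0},{"travel":[0,0,-1.7],"spin":0},{"travel":[0,0,-2.3],"spin":0},{"travel":[0,0,-2.8],"spin":0},{"travel":[0,0,-3.1],"spin":0},{"travel":[0,0,-3.2],"spin":0},{"travel":[0,0,-3.2],"spin":0},{"travel":[0,0,-3.2],"spin":0},{"travel":[0,0,-3.2],"spin":0}]' 
python3 - <<'E'
from h import *
f=grab('wrist'); tail(f)
E
```

```text
t: 11.7
position: [0.4742, 0.0872, 0.1016]
tcp_rot: [0.0, 0.714, -0.7, -0.0]
ft_force: [-0.1, -0.6, -4.9]
grip_width: 0.0334
grasp_force: 63.5
tilt 14.2 rim 105.5 tail row 189 along 57.3 -> protr ~30.8 (+-2)
```

```bash
python3 -m handwheel '[{"travel":[-0.15,0,0],"spin":0},{"travel":[-0.45,0,0],"spin":0},{"travel":[-0.9,0,0],"spin":0},{"travel":[-1.5,0,0],"spin":0},{"travel":[-2.2,0,0],"spin":0},{"travel":[-2.9,0,0],"spin":0},{"travel":[-3.7,0,0],"spin":0},{"travel":[-4.4,0,0],"spin":0},{"travel":[-5,0,0.1],"spin":0},{"travel":[-5.5,0,0.3],"spin":0},{"travel":[-5.8,0,0.6],"spin":0},{"travel":[-6,0,0.9],"spin":0},{"travel":[-6,0,1.1],"spin":0},{"travel":[-6,0,1.3],"spin":0},{"travel":[-6,0,1.5],"spin":0},{"travel":[-6,0,1.7],"spin":0},{"travel":[-6,0,1.9],"spin":0},{"travel":[-6,0,2.0],"spin":0},{"travel":[-6,0,2.0],"spin":0}]' 
python3 - <<'E'
from h import *
f=grab('wrist'); tail(f)
E
```

```text
t: 14.12
position: [0.475, 0.1473, 0.0841]
tcp_rot: [-0.002, 0.714, -0.7, 0.002]
ft_force: [-2.1, -1.1, 8.9]
grip_width: 0.0331
grasp_force: 65.9
tilt 10.6 rim 104.5 tail row 188 along 56.9 -> protr ~31.4 (+-2)
```

```bash
python3 -m handwheel '[{"travel":[0,0,0.15],"spin":0},{"travel":[0,0,0.3],"spin":0},{"travel":[0,0,0.45],"spin":0},{"travel":[0,0,0.5],"spin":0},{"travel":[0,0,0.5],"spin":0}]' 
python3 - <<'E'
from h import *
f=grab('wrist'); tail(f)
E
```

```text
t: 14.8
position: [0.4758, 0.1484, 0.0798]
tcp_rot: [-0.003, 0.714, -0.7, 0.001]
ft_force: [-1.7, 1.7, 13.1]
grip_width: 0.0332
grasp_force: 66.9
tilt 3.5 rim 102.5 tail row 190 along 55.2 -> protr ~31.7 (+-2)
```

```bash
python3 -m handwheel '[{"travel":[0,0,0.15],"spin":0},{"travel":[0,0,0.25],"spin":0},{"travel":[0,0,0.25],"spin":0},{"travel":[0,0,0],"spin":0},{"travel":[0,0,-0.6],"spin":0},{"travel":[0,0,-1.5],"spin":0},{"travel":[0,0,-3],"spin":0},{"travel":[0,0,-4.5],"spin":0},{"travel":[0,0,-6],"spin":0},{"travel":[0,0,-7],"spin":0},{"travel":[0,0,-7.5],"spin":0},{"travel":[0,0,-7.5],"spin":0}]' 
python3 - <<'E'
from h import *
f=grab('wrist'); tail(f); go(.4675,-.2485,.15,14.1)
E
```

```text
t: 16.35
position: [0.4731, 0.1472, 0.1519]
tcp_rot: [-0.0, 0.714, -0.7, 0.0]
ft_force: [-1.3, -0.6, -4.6]
grip_width: 0.0333
grasp_force: 64.8
tilt -0.1 rim 101.3 tail row 194 along 53.7 -> protr ~31.4 (+-2)
t 16.4 pos [472.9 147.1 151.5] toolz [-0.001 -0.    -1.   ] ang -178.8 -> travel [39.55  1.36  0.16] spin -12.9 F [-0.5  0.5 -4.6] grip [33.3 64.8] q6 -1.29
```

```bash
python3 -m handwheel '[{"travel":[0.3,0,0],"spin":2},{"travel":[1,0,0],"spin":6},{"travel":[2,0.1,0],"spin":12},{"travel":[3.3,0.1,0],"spin":20},{"travel":[5,0.2,0],"spin":29},{"travel":[7,0.2,0],"spin":38},{"travel":[9.3,0.3,0],"spin":47},{"travel":[11.7,0.4,0],"spin":56},{"travel":[14.1,0.5,0],"spin":65},{"travel":[16.5,0.6,0],"spin":74},{"travel":[18.9,0.7,0],"spin":83},{"travel":[21.3,0.8,0],"spin":92},{"travel":[23.7,0.9,0],"spin":101},{"travel":[26.1,1,0],"spin":110},{"travel":[28.5,1.1,0],"spin":119},{"travel":[30.8,1.2,0],"spin":128},{"travel":[32.8,1.2,0],"spin":136},{"travel":[34.4,1.3,0],"spin":143},{"travel":[35.6,1.3,0],"spin":149},{"travel":[36.4,1.4,0],"spin":153}]' 
python3 - <<'E'
from h import *
f=grab('wrist'); tail(f); go(.4675,-.2485,.09,14.1)
E
```

```text
t: 18.9
position: [0.4662, -0.2177, 0.1513]
tcp_rot: [-0.0, 0.516, 0.857, -0.0]
ft_force: [-0.8, 0.6, -5.1]
grip_width: 0.0331
grasp_force: 64.8
tilt -0.1 rim 100.4 tail row 194 along 52.8 -> protr ~31.4 (+-2)
t 18.95 pos [ 466.2 -218.6  151.3] toolz [-0.001 -0.001 -1.   ] ang 27.8 -> travel [-2.71 -1.27  6.13] spin 13.7 F [-0.3 -0.4 -4.8] grip [33.6 64.8] q6 0.65
```

```bash
python3 -m handwheel '[{"travel":[-0.5,-0.2,0.3],"spin":3},{"travel":[-1.2,-0.6,1],"spin":7},{"travel":[-2,-0.9,2.2],"spin":10.5},{"travel":[-2.5,-1.2,3.6],"spin":13},{"travel":[-2.7,-1.3,4.8],"spin":13.7},{"travel":[-2.7,-1.3,5.8],"spin":13.7},{"travel":[-2.7,-1.3,6.1],"spin":13.7},{"travel":[-2.7,-1.3,6.1],"spin":13.7}]' 
python3 - <<'E'
from h import *
f=grab('wrist'); tail(f); go(.4675,-.2485,.04,14.1); L,H=tube(f)
w=(H[...,1]<60)&(H[...,2]>150)&(L[...,0]>.03)&(L[...,0]<.09)&(abs(L[...,2]+.03)<.006)&(abs(L[...,1])<.03)
for a in(.035,.055,.075): q=L[w&(abs(L[...,0]-a)<.008)][:,1]; print(a,np.round(np.percentile(q,[1,99])*1e3,1))
E
```

```text
t: 19.95
position: [0.4679, -0.2467, 0.0907]
tcp_rot: [-0.0, 0.612, 0.791, 0.0]
ft_force: [-0.2, -0.4, -4.2]
grip_width: 0.0334
grasp_force: 64.8
tilt -0.1 rim 99.7 tail row 194 along 52.1 -> protr ~31.4 (+-2)
t 20.0 pos [ 468.2 -246.8   91. ] toolz [ 0. -0. -1.] ang 14.5 -> travel [-0.14 -0.11  5.1 ] spin 0.4 F [ 0.2 -0.8 -3.6] grip [33.2 64.8] q6 0.83
tilt -0.1 n=14192 rim 99.7 nose(95,99%) 103.8 105.5 protr 5.8 nbrass 10536 top z at tcp -32.9
0.035 [-17.8  15.8]
0.055 [-17.8  15.8]
0.075 [-17.8  15.8]
```

```bash
python3 -m handwheel '[{"travel":[-0.1,-0.1,0.8],"spin":0.4},{"travel":[-0.1,-0.1,1.8],"spin":0.4},{"travel":[-0.1,-0.1,2.6],"spin":0.4},{"travel":[-0.1,-0.1,3.4],"spin":0.4},{"travel":[-0.1,-0.1,4.0],"spin":0.4},{"travel":[-0.1,-0.1,4.5],"spin":0.4},{"travel":[-0.1,-0.1,4.8],"spin":0.4},{"travel":[-0.1,-0.1,5.0],"spin":0.4},{"travel":[-0.1,-0.1,5.1],"spin":0.4},{"travel":[-0.1,-0.1,5.1],"spin":0.4}]' 
```

```text
t: 21.25
position: [0.4673, -0.2482, 0.0399]
tcp_rot: [0.0, 0.615, 0.788, 0.0]
ft_force: [0.2, -0.1, -5.4]
grip_width: 0.0334
grasp_force: 64.8
```

Not seated yet (the weight is still on the wrist); I'll lower another 3 mm in small steps.

```bash
python3 -m handwheel '[{"travel":[0,0,0.1],"spin":0},{"travel":[0,0,0.2],"spin":0},{"travel":[0,0,0.2],"spin":0}]' | grep -E "pos|ft"; python3 -m handwheel '[{"travel":[0,0,0.1],"spin":0},{"travel":[0,0,0.15],"spin":0},{"travel":[0,0,0.15],"spin":0}]' | grep -E "pos|ft"
```

```text
position: [0.4671, -0.2481, 0.0377]
ft_force: [0.0, 0.1, -5.4]
position: [0.4673, -0.2482, 0.0371]
ft_force: [-2.6, 0.8, 4.8]
```

```bash
python3 -m handwheel '[{"travel":[0,0,0],"spin":0},{"travel":[0,0,0],"spin":0},{"travel":[0,0,0],"spin":0},{"travel":[0,0,-1],"spin":0},{"travel":[0,0,-4],"spin":0},{"travel":[0,0,-8],"spin":0},{"travel":[0,0,-11],"spin":0},{"travel":[2,0,-13],"spin":0},{"travel":[4,0,-13],"spin":0},{"travel":[4,0,-13],"spin":0}]' 6
python3 - <<'E'
from h import *
f=grab('wrist'); save(f,'w6'); tube(f); np.savez('f_w6',**f); go(.4675,-.2485,.16,14.1)
E
```

```text
t: 23.25
position: [0.4563, -0.2078, 0.1658]
tcp_rot: [-0.001, 0.614, 0.789, -0.0]
ft_force: [-0.3, -0.7, -0.3]
grip_width: 0.06
grasp_force: 0.0
tilt 0.1 n=1381 rim 58.1 nose(95,99%) 86.4 88.6 protr 30.5 nbrass 2722 top z at tcp 94.8
t 23.3 pos [ 456.7 -208.5  165.6] toolz [-0.001  0.    -1.   ] ang 14.2 -> travel [-4.15  0.07  0.55] spin 0.1 F [ 0.1 -0.4  0.6] grip [60.3  0. ] q6 0.9
```

View pics/w6.png

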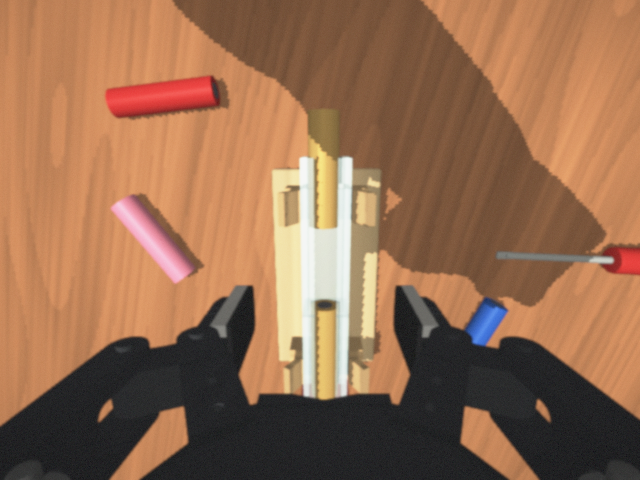

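The tube is back in the cradle with the sleeve 30.5 mm out: nose at (323,110), rim at row 158. Now to grip the protruding end about 17 mm past the rim.

```bash
python3 -m handwheel '[{"travel":[4,0,4],"spin":0},{"travel":[7.5,0,8],"spin":0},{"travel":[7.5,0,10.5],"spin":0},{"travel":[7.5,0,12],"spin":0},{"travel":[7.5,0,12.7],"spin":0},{"travel":[7.5,0,12.7],"spin":0}]' 5 | grep -E "pos|ft"; python3 -m handwheel '[{"travel":[0,0,0],"spin":0},{"travel":[0,0,0],"spin":0},{"travel":[0,0,0],"spin":0},{"travel":[0,0,0],"spin":0},{"travel":[0,0,0],"spin":0},{"travel":[0,0,0],"spin":0}]' 1.6
```

```text
position: [0.4388, -0.1367, 0.0387]
ft_force: [-0.1, -0.5, -0.5]
t: 24.8
position: [0.4398, -0.1369, 0.0398]
tcp_rot: [0.001, 0.615, 0.788, 0.0]
ft_force: [0.8, -0.9, 4.9]
grip_width: 0.0202
grasp_force: 58.9
```

```bash
python3 -m handwheel '[{"travel":[0.3,0,0],"spin":0},{"travel":[0.8,0,0],"spin":0},{"travel":[1.5,0,0],"spin":0},{"travel":[2.3,0,0],"spin":0},{"travel":[3.1,0,0],"spin":0},{"travel":[3.9,0,0],"spin":0},{"travel":[4.7,0,0],"spin":0},{"travel":[5.5,0,0],"spin":0},{"travel":[6.2,0,0],"spin":0},{"travel":[6.7,0,0],"spin":0},{"travel":[7,0,0],"spin":0},{"travel":[7,0,0],"spin":0}]'
python3 - <<'E'
from h import *
f=grab('wrist'); save(f,'w7'); np.savez('f_w7',**f)
f2=grab('top'); save(f2,'t7'); np.savez('f_t7',**f2); go(.64,.1715,.15,2.6)
E
```

```text
t: 26.3
position: [0.4221, -0.0686, 0.0393]
tcp_rot: [-0.0, 0.615, 0.789, -0.0]
ft_force: [0.6, 0.2, -2.3]
grip_width: 0.0203
grasp_force: 58.7
t 26.4 pos [422.4 -68.8  39.4] toolz [ 0. -0. -1.] ang 14.1 -> travel [ 18.02  26.96 -11.06] spin 11.5 F [-0.2 -0.2 -1.9] grip [20.3 58.7] q6 1.16
```

```bash
python3 - <<'E'
import cv2,numpy as np
a=cv2.imread('pics/w7.png'); b=cv2.imread('pics/t7.png')[200:330,330:560]
cv2.imwrite('pics/c7.png',np.hstack([cv2.resize(a,(400,300)),cv2.resize(b,(400,300))]))
E
```

```text
(no output)
```

View pics/c7.png

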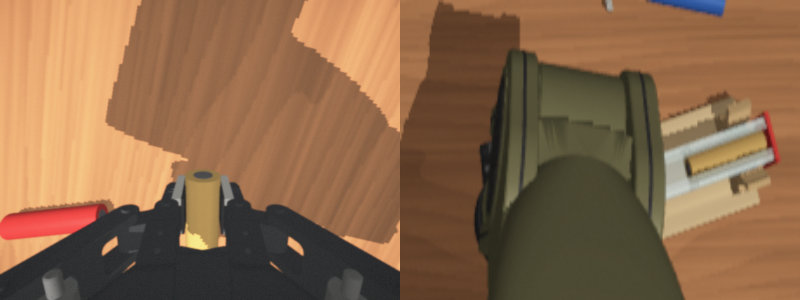

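```bash
python3 - <<'E'
from h import *
f=dict(np.load('f_w7.npz')); 
for k in('f','cx','cy'): f[k]=float(f[k])
s=state(); w,a,b,c=s['tcp_rot']
from scipy.spatial.transform import Rotation as Ro
R=Ro.from_quat([a,b,c,w]).as_matrix(); U,V=np.meshgrid(np.arange(640),np.arange(480)); L=(pt(f,U,V)-s['position'])@R
H=cv2.cvtColor(f['pixels'],cv2.COLOR_RGB2HSV)
m=(H[...,0]>13)&(H[...,0]<32)&(H[...,1]>90)&(abs(L[...,1])<.012)&(abs(L[...,2]+.011)<.03)&(f['range_z']>.02)
p=L[m]; print(len(p),np.round(np.percentile(p,[1,50,99],axis=0)*1e3,1).tolist())
for x0 in np.arange(-.01,.02,.004):
    q=p[abs(p[:,0]-x0)<.002]
    if len(q)>20: print(round(x0,3),len(q),np.round(np.percentile(q[:,2],3)*1e3,1),np.round([q[:,1].min()*1e3,q[:,1].max()*1e3],1))
E
```

```text
6456 [[-29.3, -11.1, -23.5], [-2.5, -1.0, -20.9], [16.4, 9.3, -3.5]]
-0.01 514 -23.8 [-11.1   9.4]
-0.006 510 -23.1 [-11.1   9.4]
-0.002 518 -23.2 [-11.1   9.3]
0.002 531 -23.1 [-11.1   9.3]
0.006 543 -23.1 [-11.1   9.4]
0.01 563 -23.1 [-11.5  11.7]
0.014 809 -23.0 [-11.3  10.1]
0.018 448 -22.5 [-11.5  10.1]
```

```bash
python3 -c "
from h import *
go(.64,.195,.13,2.6)"
```

```text
t 26.4 pos [422.4 -68.8  39.4] toolz [ 0. -0. -1.] ang 14.1 -> travel [20.3  27.53 -9.06] spin 11.5 F [-0.2 -0.2 -1.9] grip [20.3 58.7] q6 1.16
```

```bash
python3 -m handwheel '[{"travel":[0,0,-1],"spin":0},{"travel":[0.5,0.6,-3],"spin":0},{"travel":[1.5,2,-5.5],"spin":2},{"travel":[3,4,-8],"spin":4},{"travel":[5,6.8,-9],"spin":6},{"travel":[7.2,9.8,-9],"spin":8},{"travel":[9.4,12.8,-9],"spin":10},{"travel":[11.6,15.8,-9],"spin":11.5},{"travel":[13.8,18.8,-9],"spin":11.5},{"travel":[16,21.7,-9],"spin":11.5},{"travel":[18,24.3,-9],"spin":11.5},{"travel":[19.4,26.3,-9],"spin":11.5},{"travel":[20.1,27.3,-9],"spin":11.5},{"travel":[20.3,27.5,-9],"spin":11.5},{"travel":[20.3,27.5,-9],"spin":11.5}]'
cat > rr.py <<'E'
from h import *
f=grab('wrist'); save(f,'w8'); np.savez('f_w8',**f)
s=state(); w,a,b,c=s['tcp_rot']
from scipy.spatial.transform import Rotation as Ro
R=Ro.from_quat([a,b,c,w]).as_matrix(); o=s['position']; U,V=np.meshgrid(np.arange(640),np.arange(480)); P=pt(f,U,V); L=(P-o)@R
H=cv2.cvtColor(f['pixels'],cv2.COLOR_RGB2HSV)
rail=(abs(P[...,2]-.041)<.006)&(H[...,1]<80)&(abs(L[...,1])<.03)
bl=(H[...,0]>100)&(H[...,0]<125)&(H[...,1]>120)&(P[...,2]<.018)
for n,m in(('rail',rail),('blue',bl)):
    p=L[m]; print(n,m.sum(),np.round(np.percentile(p,[1,50,99],axis=0)*1e3,1).tolist())
    for x0 in np.arange(-.02,.09,.015):
        q=p[abs(p[:,0]-x0)<.003]
        if len(q)>20: print(round(x0,3),np.round(np.percentile(q[:,1],[2,98])*1e3,1))
go(.64,.195,.06,2.6)
E
python3 rr.py
```

```text
t: 28.28
position: [0.6389, 0.1944, 0.1293]
tcp_rot: [-0.0, 0.691, 0.723, -0.001]
ft_force: [0.0, -0.2, -1.5]
grip_width: 0.0202
grasp_force: 58.8
rail 2119 [[-16.8, -7.3, 82.6], [9.1, 2.5, 85.8], [32.2, 11.8, 92.1]]
-0.005 [-6.8 11.8]
0.01 [-6.7 11.5]
0.025 [-7.3 11.3]
blue 4541 [[-33.2, -25.6, 118.1], [11.1, 1.3, 119.6], [40.9, 30.8, 121.1]]
-0.02 [-25.   30.8]
-0.005 [-25.3  30.3]
0.01 [-25.6  30.6]
0.025 [-25.4  30.7]
0.04 [-24.4  30.3]
t 28.32 pos [638.8 194.3 129.4] toolz [-0.001 -0.001 -1.   ] ang 2.5 -> travel [0.07 0.13 6.94] spin -0.1 F [-1.2  1.7 -1.8] grip [20.  58.8] q6 1.82
```

```bash
python3 -m handwheel '[{"travel":[0,0.3,1.5],"spin":0},{"travel":[0,0.3,3.5],"spin":0},{"travel":[0,0.3,5.5],"spin":0},{"travel":[0,0.3,7],"spin":0},{"travel":[0,0.3,7.8],"spin":0},{"travel":[0,0.3,8.2],"spin":0},{"travel":[0,0.3,8.5],"spin":0},{"travel":[0,0.3,8.5],"spin":0}]'|grep -E "posi|ft"; python3 -m handwheel '[{"travel":[0,0,0.1],"spin":0},{"travel":[0,0,0.2],"spin":0},{"travel":[0,0,0.2],"spin":0}]' | grep -E "posi|ft"; python3 -m handwheel '[{"travel":[0,0,0.1],"spin":0},{"travel":[0,0,0.1],"spin":0}]' | grep -E "posi|ft"
```

```text
position: [0.6427, 0.1953, 0.0446]
ft_force: [-0.7, 0.2, -2.7]
position: [0.6425, 0.1954, 0.0427]
ft_force: [-1.7, 0.4, 0.9]
position: [0.6425, 0.1954, 0.0426]
ft_force: [-2.6, -0.7, 6.8]
```

```bash
python3 -m handwheel '[{"travel":[0,0,0],"spin":0},{"travel":[0,0,0],"spin":0},{"travel":[0,0,0],"spin":0},{"travel":[0,0,0],"spin":0},{"travel":[-0.5,0,-2],"spin":0},{"travel":[-1.5,0,-5],"spin":0},{"travel":[-3,0,-8],"spin":0},{"travel":[-5,0,-9],"spin":0},{"travel":[-6,0,-9],"spin":0},{"travel":[-6,0,-9],"spin":0}]' 5
cat > sl.py <<'E'
from h import *
f=grab('wrist'); save(f,'w9'); np.savez('f_w9',**f)
s=state(); w,a,b,c=s['tcp_rot']
from scipy.spatial.transform import Rotation as Ro
R=Ro.from_quat([a,b,c,w]).as_matrix(); o=s['position']; U,V=np.meshgrid(np.arange(640),np.arange(480)); P=pt(f,U,V); L=(P-o)@R
H=cv2.cvtColor(f['pixels'],cv2.COLOR_RGB2HSV)
m=(H[...,0]>13)&(H[...,0]<32)&(H[...,1]>90)&(P[...,2]>.04)&(P[...,2]<.08)&(abs(L[...,1])<.04)
p=L[m]; print(m.sum(),np.round(np.percentile(p,[1,50,99],axis=0)*1e3,1).tolist(), 'ztop',np.percentile(P[m][:,2],97))
for x0 in np.arange(-.04,.12,.02):
    q=p[abs(p[:,0]-x0)<.003]
    if len(q)>20: print(round(x0,3),np.round(np.percentile(q[:,1],[2,98])*1e3,1))
go(.6415,.1715,.06,2.6)
E
python3 sl.py
```

```text
t: 31.2
position: [0.6444, 0.1342, 0.1298]
tcp_rot: [-0.001, 0.692, 0.722, -0.001]
ft_force: [-0.6, 0.4, -0.9]
grip_width: 0.0504
grasp_force: 0.0
4353 [[-2.3, -10.1, 63.9], [37.4, 0.3, 66.4], [74.9, 10.0, 72.6]] ztop 0.06541409398764515
0.0 [-9.5  9.7]
0.02 [-10.    9.5]
0.04 [-9.8  9.8]
0.06 [-10.1   9.6]
t 31.25 pos [644.3 134.8 129.7] toolz [-0.003 -0.    -1.   ] ang 2.5 -> travel [ 3.68 -0.1   6.97] spin -0.1 F [-0.5 -0.4  0.2] grip [49.8  0. ] q6 1.73
```

View pics/w9.png

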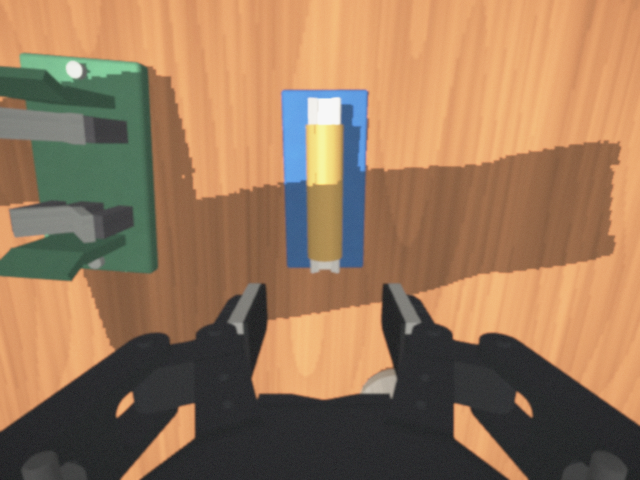

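The sleeve lies along the rail: brass from (325,100) to (325,262), white rail showing at both ends. I'll take it round its middle.

```bash
python3 -m handwheel '[{"travel":[2,0,2],"spin":0},{"travel":[3.7,0,4.5],"spin":0},{"travel":[3.7,0,6.5],"spin":0},{"travel":[3.7,0,8],"spin":0},{"travel":[3.7,0,8.8],"spin":0},{"travel":[3.7,0,8.8],"spin":0}]'|grep -E "posi|ft"; python3 -m handwheel '[{"travel":[0,0,0],"spin":0},{"travel":[0,0,0],"spin":0},{"travel":[0,0,0],"spin":0},{"travel":[0,0,0],"spin":0},{"travel":[0,0,0],"spin":0},{"travel":[0,0,-0.5],"spin":0},{"travel":[0,0,-2],"spin":0},{"travel":[0,0,-4.5],"spin":0},{"travel":[0,0,-7],"spin":0},{"travel":[0,0,-8.5],"spin":0},{"travel":[0,0,-9],"spin":0},{"travel":[0,0,-9],"spin":0}]' 1.6
python3 -c "
from h import *
go(.474,.148,.13,-1.6)"
```

```text
position: [0.6432, 0.1721, 0.0426]
ft_force: [0.8, -0.4, 0.4]
t: 33.5
position: [0.6435, 0.1722, 0.1332]
tcp_rot: [-0.0, 0.691, 0.723, -0.0]
ft_force: [-0.5, -0.4, -1.4]
grip_width: 0.02
grasp_force: 58.8
t 33.5 pos [643.5 172.2 133.2] toolz [-0. -0. -1.] ang 2.6 -> travel [ -1.66 -17.04   0.32] spin 4.2 F [-0.5 -0.4 -1.4] grip [20.  58.8] q6 1.79
```

```bash
python3 -m handwheel '[{"travel":[-0.1,-0.6,0],"spin":0},{"travel":[-0.2,-1.8,0],"spin":1},{"travel":[-0.3,-3.6,0],"spin":2},{"travel":[-0.5,-6,0],"spin":3},{"travel":[-0.8,-8.5,0],"spin":4},{"travel":[-1.1,-11,0],"spin":4.2},{"travel":[-1.4,-13.4,0],"spin":4.2},{"travel":[-1.6,-15.3,0],"spin":4.2},{"travel":[-1.7,-16.5,0],"spin":4.2},{"travel":[-1.7,-17,0],"spin":4.2},{"travel":[-1.7,-17,0],"spin":4.2}]'
cat > ne.py <<'E'
from h import *
f=grab('wrist'); save(f,'w10'); np.savez('f_w10',**f)
s=state(); w,a,b,c=s['tcp_rot']
from scipy.spatial.transform import Rotation as Ro
R=Ro.from_quat([a,b,c,w]).as_matrix(); o=s['position']; U,V=np.meshgrid(np.arange(640),np.arange(480)); P=pt(f,U,V); L=(P-o)@R
H=cv2.cvtColor(f['pixels'],cv2.COLOR_RGB2HSV); ok=f['range_z']>.02
gr=(H[...,0]>55)&(H[...,0]<95)&(H[...,1]>70)&ok
base=gr&(abs(P[...,2]-.014)<.005); stop=gr&(P[...,2]>.062)&(P[...,2]<.09)
st=ok&(H[...,1]<70)&(P[...,2]>.035)&(P[...,2]<.066)&(abs(L[...,1])<.045)&(L[...,0]>0)
br=(H[...,0]>13)&(H[...,0]<32)&(H[...,1]>90)&(abs(L[...,1])<.014)&(abs(L[...,2]+.011)<.02)&ok
for n,m in(('base',base),('stop',stop),('steel',st),('brass',br)):
    p=L[m]
    if len(p): print(n,len(p),np.round(np.percentile(p,[1,50,99],axis=0)*1e3,1).tolist())
p=L[base]
for x0 in np.arange(-.04,.12,.02):
    q=p[abs(p[:,0]-x0)<.003]
    if len(q)>20: print(round(x0,3),np.round(np.percentile(q[:,1],[1,99])*1e3,1))
p=L[st]
for x0 in np.arange(0,.1,.005):
    q=p[abs(p[:,0]-x0)<.0025]
    if len(q)>20: print('st',round(x0,3),len(q),np.round(np.percentile(q[:,1],[1,99])*1e3,1),np.round(np.percentile(q[:,2],[2])*1e3,1))
go(.474,.173,.09,-1.6)
E
python3 ne.py
```

```text
t: 34.88
position: [0.4746, 0.1477, 0.1334]
tcp_rot: [0.0, 0.717, 0.697, 0.0]
ft_force: [0.1, -0.5, -1.7]
grip_width: 0.0203
grasp_force: 58.8
base 9155 [[-39.0, -38.7, 116.1], [37.1, -1.5, 117.7], [98.7, 37.3, 119.3]]
stop 2222 [[69.7, -22.3, 55.2], [76.6, -0.8, 59.0], [83.1, 20.8, 70.9]]
steel 3031 [[0.6, -29.4, 73.7], [54.1, -0.8, 81.7], [63.5, 27.4, 95.6]]
brass 9688 [[-30.5, -11.2, -22.1], [8.5, -0.8, -19.7], [38.8, 9.4, -8.9]]
-0.04 [-39.2  37.2]
-0.02 [-39.3  37.2]
0.0 [-38.6  37.2]
0.02 [-38.4  36.4]
0.04 [-38.3  36.7]
0.06 [-39.2  37.7]
0.08 [-39.   37.3]
0.1 [-37.5  36.5]
st 0.0 112 [-29.4  27.4] [72.9]
st 0.005 292 [-29.9  27.5] [74.2]
st 0.045 92 [-25.8  23.5] [73.8]
st 0.05 759 [-29.2  27.4] [74.]
st 0.055 787 [-29.2  27.6] [74.]
st 0.06 816 [-29.2  27.6] [74.1]
st 0.065 173 [-28.3  23.7] [74.2]
t 34.92 pos [475.1 147.8 133.4] toolz [ 0.001  0.    -1.   ] ang -1.6 -> travel [ 2.51 -0.19  4.34] spin -0.0 F [ 0.2  0.5 -1. ] grip [20.5 58.8] q6 1.9
```

View pics/w10.png

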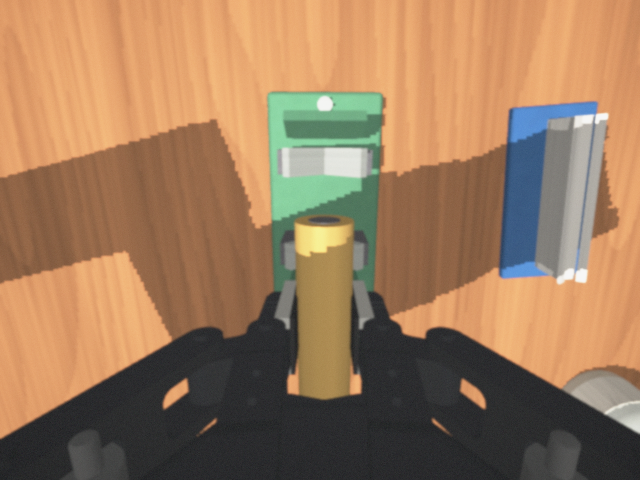

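The nest is straight ahead: far saddle at (325,162), stop at (325,122), sideways aligned with the sleeve, and centred about 26 mm further along. I'll move over it and lower gently.

```bash
python3 -m handwheel '[{"travel":[0.4,0,0],"spin":0},{"travel":[1.2,0,0],"spin":0},{"travel":[2,0,0],"spin":0},{"travel":[2.5,0,0.5],"spin":0},{"travel":[2.6,0,1.5],"spin":0},{"travel":[2.6,0,3],"spin":0},{"travel":[2.6,0,4.5],"spin":0},{"travel":[2.6,0,6],"spin":0},{"travel":[2.6,0,7.2],"spin":0},{"travel":[2.6,0,7.8],"spin":0},{"travel":[2.6,0,8.2],"spin":0},{"travel":[2.6,0,8.5],"spin":0},{"travel":[2.6,0,8.6],"spin":0},{"travel":[2.6,0,8.6],"spin":0}]'|grep -E "posi|ft"; python3 -m handwheel '[{"travel":[0,0,0.1],"spin":0},{"travel":[0,0,0.2],"spin":0},{"travel":[0,0,0.3],"spin":0},{"travel":[0,0,0.3],"spin":0}]' | grep -E "posi|ft"
```

```text
position: [0.4754, 0.1737, 0.0475]
ft_force: [-0.3, 0.3, -0.7]
position: [0.4751, 0.1736, 0.0442]
ft_force: [-0.7, 0.3, -1.4]
```

```bash
python3 -m handwheel '[{"travel":[0,0,0.05],"spin":0},{"travel":[0,0,0.1],"spin":0},{"travel":[0,0,0.1],"spin":0}]'|grep -E "posi|ft"; python3 -m handwheel '[{"travel":[0,0,0.05],"spin":0},{"travel":[0,0,0.1],"spin":0},{"travel":[0,0,0.1],"spin":0}]' | grep -E "posi|ft"
```

```text
position: [0.4755, 0.1737, 0.0436]
ft_force: [-0.1, 0.7, 1.5]
position: [0.4755, 0.1737, 0.0434]
ft_force: [-2.5, -0.6, 9.7]
```

```bash
python3 -m handwheel '[{"travel":[0,0,0],"spin":0},{"travel":[0,0,0],"spin":0},{"travel":[0,0,0],"spin":0},{"travel":[0,0,-0.5],"spin":0},{"travel":[0,0,-2],"spin":0},{"travel":[0,0,-5],"spin":0},{"travel":[-2,0,-8],"spin":0},{"travel":[-5,0,-10],"spin":0},{"travel":[-6,0,-10],"spin":0},{"travel":[-6,0,-10],"spin":0}]' 4.5
sed -i 's/w9/w11/g' sl.py; python3 sl.py; sed -i 's/w10/w12/g' ne.py; python3 ne.py | grep -E "base|stop|^st|steel"
python3 - <<'E'
from h import *
f=grab('top'); save(f,'t12'); np.savez('f_t12',**f)
a=cv2.imread('pics/w11.png'); b=cv2.imread('pics/t12.png')
cv2.imwrite('pics/c12.png',np.hstack([cv2.resize(a,(400,300)),cv2.resize(b[200:350,400:600],(400,300))]))
E
```

```text
t: 39.17
position: [0.4732, 0.1133, 0.1419]
tcp_rot: [-0.0, 0.717, 0.697, -0.0]
ft_force: [-0.7, -0.2, 0.2]
grip_width: 0.0448
grasp_force: 0.0
4524 [[19.6, -9.8, 75.8], [62.1, 0.6, 78.4], [98.0, 10.8, 85.2]] ztop 0.06539685043710938
0.02 [-10.1  10.3]
0.04 [-9.8 10.8]
0.06 [-9.8 10.5]
0.08 [-9.5 10.8]
0.1 [-9.4 10.6]
t 39.23 pos [473.  113.7 141.5] toolz [-0.001  0.    -1.   ] ang -1.6 -> travel [ 6.25 16.69  8.13] spin -4.2 F [-0.3  0.1 -0.3] grip [45.1  0. ] q6 1.84
base 7602 [[-10.4, -37.4, 124.1], [65.0, -9.3, 125.7], [132.8, 39.1, 127.4]]
stop 4445 [[3.8, -21.1, 63.3], [105.7, 0.4, 68.3], [116.7, 22.0, 79.1]]
steel 3429 [[15.7, -28.1, 81.5], [81.7, -4.1, 86.7], [102.0, 29.0, 103.9]]
st 0.015 62 [-12.3  14. ] [82.9]
st 0.02 51 [-24.4  24.9] [81.7]
st 0.025 410 [-28.3  28.8] [81.9]
st 0.03 429 [-28.2  28.7] [81.7]
st 0.035 434 [-28.1  29.1] [81.9]
st 0.04 202 [-27.7  28.4] [82.4]
st 0.08 218 [-27.8  29. ] [82.1]
st 0.085 518 [-28.2  29.3] [81.8]
st 0.09 521 [-28.1  28.9] [81.9]
st 0.095 529 [-28.   29.4] [81.8]
```

View pics/c12.png

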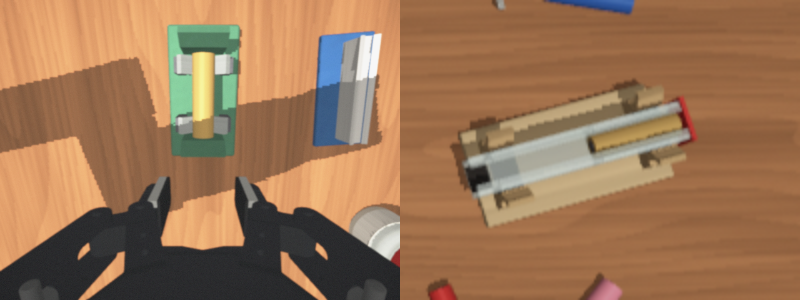

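The sleeve lies in both V-saddles, centred, and its top is at the same height as on the rest. The tube is in the cradle with sleeve 2 inside it. Handing in.

```bash
python3 -c "
from h import *
print(r.hand_in())"
```

```text
the job is handed in; nothing more can be done
None
```

The job is handed in and no verdict came back; my last pictures show sleeve 1 released in both nest saddles and the tube in its cradle with sleeve 2 inside, though the first sleeve stood about 30 mm out rather than 20 (inside the judged window), and since moves could only turn about the vertical I tilted and levelled the tube in the grip against the nest's end stop.

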